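# Set the vise at the suction hood and hold the sprung shutter half open

## Task

Push the small drill vise along the bench, without lifting it, into the painted outline in front of the suction hood's mouth, centred and squared up with the outline. Then slide the hood's spring-loaded shutter by its upright handle to half open, so that the handle stands at the long middle mark, and finish while still holding it there: it springs shut if let go. Keep the shutter shut until the vise is in place, and leave the oil bottle, the brush and the bin where they are.

Things in the scene. Friction and masses are not known exactly. Their poses are not given: they have to be found in the camera images.
- vise: Loose aluminium drill vise, 0.6 to 0.9 kg. Base 110 mm (its x) by 90 mm (its y), 22 mm high; jaws to 46 mm high; the screw's cross bar stands out at the -x end, 82 mm from the origin, 33 mm high. Origin: centre of the underside, z up. The long sides (y = +45 and -45 mm) are plain upright faces, good for pushing. Starts left (+y) of the hood. Either way round is right in the outline.
- hood: Fixed grey sheet-metal suction hood, 230 mm (its x, away from the robot) by 120 mm (its y) by 120 mm high, turned up to 0.2 rad. Origin: centre of the underside. Its mouth, 90 mm wide, is in the +y side around x = -50 mm; rails and cover there reach y = 72 mm; hose at -y. White roof marks show the handle's place shut (x = -50 mm), half open (-5 mm, longer mark), open (40 mm).
- spot (a point): Centre of the white rectangle (130 by 114 mm outside) painted on the bench in front of the mouth, at bench level: 50 mm along -x and 125 mm along +y from the hood's origin. Axes as the hood's; the vise's base goes here with its long side along x.
- shutter (a joint): Opening of the steel shutter plate over the mouth, in m: 0 shut, 0.09 fully open, 0.045 half open. It slides along the hood's +x (away from the robot) and a spring pulls it shut with about 3 N when shut, 7 N at half and 11 N fully open.
- grip (a point): Centre of the shutter's upright black handle, a block 16 mm along the hood's x, 30 mm along its y and 50 mm high, reaching from 125 to 175 mm above the bench (5 mm above the hood's roof); it moves with the shutter. Axes as the hood's.
- half_mark (a point): Where the centre of the handle is when the shutter is exactly half open (fixed to the hood). Axes as the hood's.
- oil: Bystander: white plastic oil bottle, 54 mm thick, 150 mm high, standing; origin at the centre of its underside.
- bin: Bystander: grey open parts bin 90 by 70 by 45 mm; origin at the centre of its underside.
- brush: Bystander: bench brush lying on the bench, handle along its x; origin near its middle.

How it is judged (in metres and radians):
On the way, in this order (a step that is already met when the one before it is completed fails the run):
1. the vise stands in the outline, square and at rest, while the shutter is still shut (horizontal distance between vise and spot below 0.018 m and angle between the x axis of vise and the x axis of hood, either way round below 0.2 rad and height (world z) of vise below 0.006 m and linear speed of vise below 0.02 m/s and value of joint shutter below 0.008 m), for 0.2 s.
2. the shutter is held half open by the robot (value of joint shutter between 0.037 and 0.053 m and contact force between any of the fingers, the arm and shutter above 2 N), for 0.5 s.
At the end, for the whole second after the job is handed in: The shutter stands at 45 mm opening within 8 mm, still, pushed by the robot with more than 2 N and by nothing else; the vise rests on the bench with its centre within 18 mm of the outline's centre and its sides within 0.2 rad of the hood's (all of step 2 and velocity of joint shutter between -0.02 and 0.02 m/s and contact force between each of vise, oil, bin, brush and shutter below 0.3 N and horizontal distance between vise and spot below 0.018 m and angle between the x axis of vise and the x axis of hood, either way round below 0.2 rad and height (world z) of vise below 0.006 m and linear speed of vise below 0.02 m/s); the arm keeps its last pose, push and grip.
It fails at once if the vise is lifted or tipped (height (world z) of vise above 0.012 m or angle between vise's own z axis and vertical above 0.2 rad).
It fails at once if the shutter is opened before the vise is in place (value of joint shutter above 0.02 m and horizontal distance between vise and spot above 0.03 m).
It fails at once if a bystander is moved (distance of any of oil, bin, brush from where it was at the start of the episode above 0.03 m).
It also fails if it takes over 48 s, if anything falls off the work surface, if the arm or the gripper's body presses on something with over 40 N, if the wrist force passes 120 N, or if a joint passes its speed limit or range.

## Robot

A 7-joint arm with a two-finger parallel gripper is mounted at the origin on the work surface. World frame = base frame: x ahead of the robot, y to its left, z up, the work surface at z = 0. Lengths are in mm, angles in rad, forces in N, time in s.
With the tool pointing down it reaches from about 400 to 875 mm from the base axis. Payload 4.4 kg.
Tool frame: the origin (TCP) lies at the very end of the fingers, on their centre line; the grasp point (between the pads) lies 19 mm behind it (grip_depth is the distance from the TCP to the grasp point, in mm); z points along the fingers, y is the direction in which the jaws open and shut (so a half turn about z gives the same grasp; the last joint's range is limited). The gripper opens to 85 mm and grips with 20 to 120 N. Pads are 22 mm wide; open, the fingers measure 114 mm over their backs; the gripper's body (76 mm by 85 mm) begins 54 mm behind the grasp point. The pads swing forward as they close: fully open they stand 13 mm farther back than shut.
Start: joints at [-1.354, 0.628, 0.038, 1.517, -0.027, 0.996, -0.02], TCP at [181.355, 624.202, 231.313] pointing down, gripper open.
Joint ranges: [-3.06, 3.06], [-0.37, 2.12], [-1.25, 1.32], [0.18, 2.47], [-1.1, 4.24], [0.23, 1.98], [-2.94, 2.94]. Speed limits (rad/s): [2.57, 2.57, 3.14, 3.14, 3.14, 3.14, 3.14].

## Interface

Orientations are given as [roll, pitch, yaw] about the fixed x, y, z axes, in that order (R = Rz(yaw) Ry(pitch) Rx(roll)).
In Python, from cell import read_state, get_image, finish_job, recognise, outline_of, grip_depth gives the robot as it stands. The module is installed in compiled form; this text tells all that it offers.
- The arm moves only by the tool send_rows, never from a script. Its argument "rows" is a list of rows, each a list of 5 numbers: the gripper command: -1 is shut, 1 is fully open, values between are in proportion, then the shift along the tool's x, y, z in m, then the turn about the tool's z in rad. In form: [[claw, tx, ty, tz, roll], ...]. A call has 1 to 12 rows; each row shifts and turns the pose as measured when the row begins, along the tool's axes as they then stand; what a row does not reach is not made up. A row lasts 1/12 s, in which the tool goes at most 41.7 mm and 7.16 degrees, less where a joint would pass 70% of its speed; a pose out of reach is approached as far as the arm can. A call with a gripper value outside its range is refused whole. The fingers move at their own pace and stop on an object; the grip force is fixed at half the most. Time passes only in rows, so rows that do not move let the fingers close. It gives the time, the measured TCP pose, the force and the opening at its end, in the units of the state.
- read_state(): the state, without advancing time (a new reading comes with each control period).
- get_image(name): name is "scene" or "top" or "wrist"; returns a dict with "image" (480x640x3 uint8, blue, green, red), "z_map" (480x640 float32, mm along the optical axis (not along the pixel's ray), 0 where there is no reading), "K" (3x3 intrinsics, pixels), "R" (3x3) and "t" (3): a world point X has camera coordinates R X + t; the wrist camera has in their place "tool_from_camera" (4x4, takes a point from camera to tool coordinates, whose origin is the TCP and whose axes are the flange's). Camera axes: x right, y down, z forward; pixel columns grow to the right and rows downward; lengths in mm; the calibration is good to about 2 mm. A picture is of the moment at which its call begins: read the wrist's pose just before it.
- finish_job(): hands the job in, once; it reports no verdict.
Trained networks look in a picture, given as the dict that the camera call returned (one of the last four; its "shot" number tells which), for a name from the list of things; names that differ only in an ending like _2 or _b are one class to them, and where a whole thing is asked for, a point or a joint stands for the part that bears it (a point fixed in the world has none). Each returns a list of dicts, best first, with "score" (0 to 1); they miss things now and then, are a little off and sometimes report something else, mostly with a low value. They report only what shows in the picture. A call takes as long as a camera call.
- recognise(picture, query): "box" ([left, top, right, bottom] in pixels, round what is visible of it).
- outline_of(picture, query): "mask" (480x640 bool, what is visible of it) and "box" ([left, top, right, bottom] in pixels, round what is visible of it).
The state is a dict: "clock": time; "qpos": joint angles; "qd": joint speeds; "tau": joint torques, N m; "eef_pos": TCP position; "tool_rot": TCP orientation; "force": force on the tool from outside, world axes, zero at the start; "torque": the same for the moment, N m; "width": finger opening in mm.
Only numpy, scipy, OpenCV 4.12 (cv2) and the standard library are available. Lean on these libraries where they do the work, as an engineer would, in place of code of your own. Each camera call takes 0.05 s, during which the arm holds its last target.

## Working session

There is one attempt and no reset: what is moved stays moved. The work goes in short steps, Python scripts to look and compute and a tool call to move; the robot and the scene stay as the last step left them, time stands still between calls to the robot, and variables do not carry over. Pictures are saved under pics/ and viewed, and the job is handed in when it is done.

Besides the shell and the picture viewer there is one more tool, called after ">>>" as name(argument=value, ...) on one line, values as JSON. send_rows: Moves the arm, as the interface text tells. Its arguments: {"type":"object","properties":{"rows":{"type":"array"}},"required":["rows"]}

```bash
mkdir -p pics
cat > h.py <<'E'
import numpy as np,cv2
from cell import *
def pts(p,mask=None):
    z=p["z_map"]; v,u=np.nonzero((z>0)&(mask if mask is not None else True))
    d=z[v,u]; K=p["K"]
    c=np.stack([(u-K[0,2])/K[0,0]*d,(v-K[1,2])/K[1,1]*d,d],1)
    return (c-p["t"])@p["R"],u,v
def proj(p,X):
    c=p["R"]@np.asarray(X,float)+p["t"]; q=p["K"]@c; return q[:2]/q[2]
E
python3 - <<'E'
from h import *
s=read_state(); print(s)
for n in ("scene","top"):
    p=get_image(n); cv2.imwrite(f"pics/{n}0.png",p["image"]); print(n,(-p["R"].T@p["t"]).round())
    for q in ("vise","hood","grip","oil","bin","brush"):
        r=outline_of(p,q)
        for o in r[:2]:
            P,u,v=pts(p,o["mask"]); print(q,round(o["score"],2),np.round(o["box"]),np.median(P,0).round(),P.min(0).round(),P.max(0).round())
E
```

```text
{'clock': 0.0, 'qpos': array([-1.35383093,  0.62934511,  0.03843309,  1.51838992, -0.02701049,
        0.99630156, -0.01997551]), 'qd': array([ 1.09045864e-03, -3.39588479e-04, -2.13776043e-05,  6.89857973e-04,
       -2.66023501e-04, -7.50840147e-05,  5.86190632e-04]), 'tau': array([-9.35445387e-04, -5.63395107e+01,  1.22586206e+00, -1.93443847e+01,
        1.09527333e-02,  1.04088211e-02,  2.05970980e-05]), 'eef_pos': array([181.14460905, 623.58367523, 230.38258581]), 'tool_rot': array([-3.13966639e+00,  1.18586942e-05,  2.85885272e+00]), 'force': array([ 0.14421907,  0.40147882, -0.02587197]), 'torque': array([-0.03875789,  0.01037657,  0.03097202]), 'width': 85.08820668431747}
scene [1178.  307.  751.]
vise 0.65 [201. 253. 289. 324.] [743. -44.  19.] [657. -81.  -0.] [854.  -5.  24.]
vise 0.58 [352. 212. 413. 279.] [542. 153.  35.] [432.  96.  -1.] [590. 198.  50.]
hood 0.8 [ 62. 100. 313. 258.] [ 607. -214.   82.] [  148. -1144.  -258.] [724. -19. 178.]
grip 0.79 [238. 149. 271. 218.] [ 564. -143.   77.] [ 502. -160.   15.] [ 608. -128.  178.]
oil 0.85 [307. 274. 336. 339.] [774
[... 301 characters left out ...]
] [587. 197.  52.]
vise 0.15 [163. 172. 217. 226.] [726. 294.   5.] [670. 243.  -3.] [773. 333.  48.]
hood 0.88 [348. 182. 640. 323.] [ 584. -233.  117.] [ 473. -601.   -7.] [749. -19. 177.]
hood 0.65 [234. 268. 289. 338.] [523. 146.  37.] [449.  96.  -4.] [587. 197.  52.]
grip 0.64 [405. 248. 436. 307.] [ 555. -141.  118.] [ 509. -171.   -3.] [ 613. -128.  177.]
oil 0.88 [259. 156. 292. 200.] [746. 112.  98.] [730.  90.  -4.] [823. 156. 153.]
bin 0.74 [162. 173. 217. 225.] [726. 294.   5.] [670. 244.  -4.] [782. 345.  48.]
bin 0.24 [346. 185. 640. 322.] [ 583. -232.  117.] [ 473. -601.   -7.] [752. -17. 177.]
brush 0.8 [338. 135. 374. 232.] [727. -43.  17.] [653. -77.  -4.] [855.  -5.  24.]
```

View pics/top0.png

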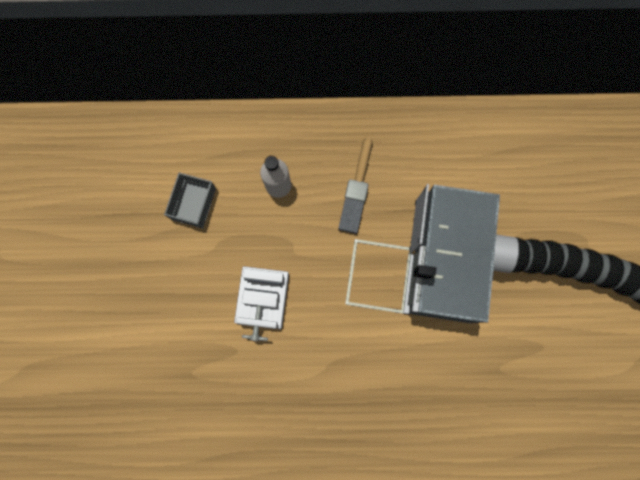

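View pics/scene0.png

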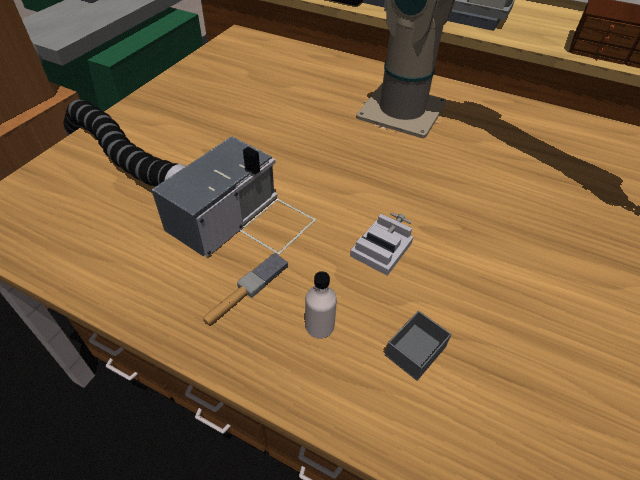

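```bash
cat >> h.py <<'E'
def rectfit(P2):
    return cv2.minAreaRect(P2.astype(np.float32))
def unproj(p,uv,z):
    K=p["K"];out=[]
    C=-p["R"].T@p["t"]
    for u,v in uv:
        d=p["R"].T@np.array([(u-K[0,2])/K[0,0],(v-K[1,2])/K[1,1],1.]); out.append(C+d*(z-C[2])/d[2])
    return np.array(out)
E
python3 - <<'E'
from h import *
p=get_image("top")
P,u,v=pts(p)
# roof
m=(abs(P[:,2]-120)<4)&(P[:,1]<0)&(P[:,0]>400)&(P[:,0]<800)
from scipy import ndimage
M=np.zeros((480,640),bool);M[v[m],u[m]]=1
M=cv2.morphologyEx(M.astype(np.uint8),cv2.MORPH_OPEN,np.ones((5,5)))
n,l=cv2.connectedComponents(M);k=1+np.argmax([(l==i).sum() for i in range(1,n)])
Q=P[(l[v,u]==k)];print("roof",rectfit(Q[:,:2]),np.median(Q[:,2]))
# white paint
g=p["image"].astype(int)
W=((g.min(2)>150)).astype(np.uint8)
W[:, :320]=0
W[:,412:]=0
W[:230]=0;W[330:]=0
vv,uu=np.nonzero(W);print(len(vv),uu.min(),uu.max(),vv.min(),vv.max())
X=unproj(p,np.stack([uu,vv],1),0);print("paint",rectfit(X[:,:2]))
# marks
R=((g.min(2)>150)).astype(np.uint8);R[:,:432]=0;R[:,480:]=0;R[:215]=0;R[285:]=0
n,l,st,c=cv2.connectedComponentsWithStats(R)
for i in range(1,n):
    if st[i,4]>8: print("mark",st[i],unproj(p,[c[i]],120).round(1))
# vise
for z0,z1 in((15,28),(40,52)):
    o=outline_of(p,"vise")[0]
    P2,_,_=pts(p,o["mask"]);m=(P2[:,2]>z0)&(P2[:,2]<z1);print("vise",z0,m.sum(),rectfit(P2[m][:,:2]),np.median(P2[m],0))
m=(P[:,2]>130)&(P[:,0]>500)&(P[:,0]<620)&(P[:,1]<-100)&(P[:,1]>-220); print("handle",P[m].mean(0),rectfit(P[m&(P[:,2]>168)][:,:2]))
big=cv2.resize(p["image"][140:350,220:520],None,fx=2.6,fy=2.6,interpolation=cv2.INTER_CUBIC);cv2.imwrite("pics/top1.png",big)
E
```

```text
roof ((596.7990112304688, -215.1027374267578), (121.42448425292969, 230.42149353027344), 80.1891098022461) 119.01786214932635
620 346 411 239 312
paint ((567.896484375, -87.7467269897461), (123.52583312988281, 130.32492065429688), 80.18177795410156)
mark [440 225   7   3  15] [[ 642.2 -187.9  120. ]]
mark [437 250  25   5  48] [[ 595.2 -194.9  120. ]]
mark [437 275   5   3  11] [[ 553.  -175.4  120. ]]
vise 15 1247 ((528.5458984375, 147.0839080810547), (90.35728454589844, 109.5042953491211), 81.90149688720703) [514.74970359 141.37187651  21.38530559]
vise 40 1273 ((513.0244140625, 149.02720642089844), (76.54571533203125, 129.32241821289062), 82.8660659790039) [530.69364488 146.72568239  43.89810298]
handle [ 556.67703147 -141.43279835  166.32890954] ((558.2611083984375, -143.59957885742188), (29.900941848754883, 16.549652099609375), 78.72761535644531)
```

View pics/top1.png

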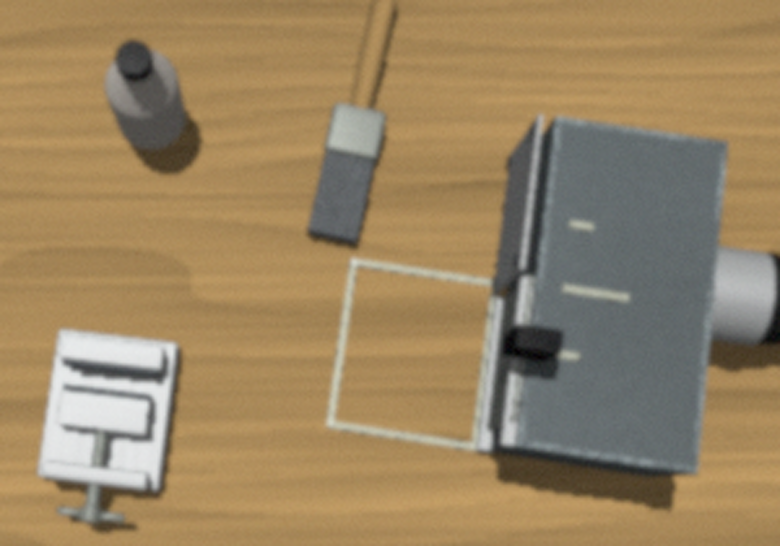

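```bash
cat >> h.py <<'E'
H0=np.array([596.8,-215.1]);HY=-0.171
ex=np.array([np.cos(HY),np.sin(HY)]);ey=np.array([-ex[1],ex[0]])
SPOT=H0-50*ex+125*ey
def go(x,y,z,yaw):
    s=read_state();e=s["eef_pos"];psi=s["tool_rot"][2]
    roll=-((yaw-psi+np.pi)%(2*np.pi)-np.pi)
    d=np.array([x,y])-e[:2]
    def t(a): return np.round([d@[np.cos(a),np.sin(a)],d@[np.sin(a),-np.cos(a)],e[2]-z],1)
    print("clock",s["clock"],"pos",e.round(1),"rpy",s["tool_rot"].round(3),"w",round(s["width"],1),"F",s["force"].round(1))
    print("roll",round(roll,3),"tool d now-frame",t(psi),"after-roll frame",t(yaw))
def tohood(X): d=np.asarray(X)[:2]-H0; return np.array([d@ex,d@ey])
def vise(p,plot=None):
    o=outline_of(p,"vise")[0];P2,_,_=pts(p,o["mask"]);m=(P2[:,2]>15)&(P2[:,2]<28)
    r=rectfit(P2[m][:,:2]); a=r[2] if r[1][0]>r[1][1] else r[2]-90
    a=(a+90)%180-90
    d=np.array(r[0])-SPOT
    print("vise",round(o["score"],2),np.round(r[0],1),np.round(r[1],1),"yaw",round(np.radians(a),3),"err in hood frame",(d@ex).round(1),(d@ey).round(1),"dyaw",round(np.radians(a)-HY,3))
    return r
E
python3 - <<'E'
from h import *
print(SPOT); go(443.4,159.2,120,3.0)
p=get_image("top");vise(p)
for q in("oil","brush"):
  o=outline_of(p,q)[0];P,_,_=pts(p,o["mask"]);m=P[:,2]>(5 if q=="brush" else 100);print(q,[tohood(c).round() for c in cv2.boxPoints(rectfit(P[m][:,:2]))])
E
```

```text
[568.80022654 -83.41472107]
clock 0.85 pos [181.3 624.2 231.3] rpy [ 3.142 -0.     2.859] w 85.4 F [-0.1 -0.8 -0.4]
roll -0.141 tool d now-frame [-381.4 -373.4  111.3] after-roll frame [-325.1 -423.4  111.3]
vise 0.58 [529.3 147.1] [ 90.4 107.9] yaw -0.139 err in hood frame -78.2 220.4 dyaw 0.032
oil [array([ 70., 362.]), array([ 94., 323.]), array([126., 342.]), array([103., 381.])]
brush [array([ 25., 177.]), array([224., 168.]), array([226., 210.]), array([ 27., 219.])]
```

>>> send_rows(rows=[[0.647, 0, 0, 0, -0.071], [0.647, 0, 0, 0, -0.07], [0.647, -0.03, -0.039, 0, 0], [0.647, -0.03, -0.039, 0, 0], [0.647, -0.03, -0.039, 0, 0], [0.647, -0.03, -0.039, 0, 0], [0.647, -0.03, -0.039, 0.01, 0], [0.647, -0.03, -0.039, 0.01, 0], [0.647, -0.03, -0.039, 0.01, 0], [0.647, -0.03, -0.039, 0.01, 0], [0.647, -0.03, -0.039, 0.01, 0], [0.647, -0.03, -0.039, 0.01, 0]])

```text
clock: 2.05
eef_pos: [389.1, 268.5, 179.6]
tool_rot: [3.125, 0.0, 3.028]
force: [1.1, 0.5, 0.3]
width: 70.6
```

Run:
```python
from h import *
go(443.4,159.2,5,3.0)
```

```text
clock 2.05 pos [389.1 268.5 179.6] rpy [3.125 0.    3.028] w 70.6 F [1.1 0.5 0.3]
roll 0.028 tool d now-frame [ -66.4 -102.4  174.6] after-roll frame [ -69.2 -100.5  174.6]
```

>>> send_rows(rows=[[0.647, -0.018, -0.026, 0.02, 0.028], [0.647, -0.018, -0.026, 0.02, 0], [0.647, -0.018, -0.026, 0.02, 0], [0.647, -0.015, -0.022, 0.02, 0], [0.647, 0, 0, 0.02, 0], [0.647, 0, 0, 0.01, 0], [0.647, 0, 0, 0, 0]])

```text
clock: 2.63
eef_pos: [455.3, 145.3, 64.7]
tool_rot: [3.125, 0.01, 2.978]
force: [-0.5, -0.3, 0.3]
width: 70.1
```

Run:
```python
from h import *
go(443.4,159.2,5,3.0)
p=get_image("top");cv2.imwrite("pics/top2.png",cv2.resize(p["image"][200:400,180:440],None,fx=3,fy=3))
s=read_state();w=get_image("wrist");cv2.imwrite("pics/w2.png",w["image"])
```

```text
clock 2.6333 pos [455.3 145.3  64.7] rpy [3.125 0.01  2.978] w 70.1 F [-0.5 -0.3  0.3]
roll -0.022 tool d now-frame [14.  11.8 59.7] after-roll frame [13.8 12.1 59.7]
```

View pics/w2.png

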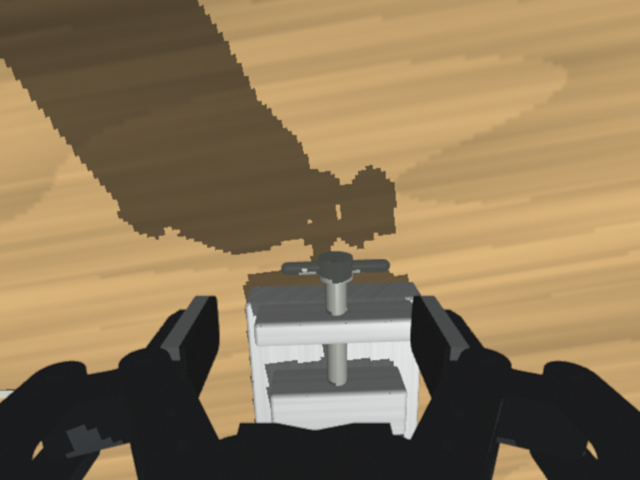

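View pics/top2.png

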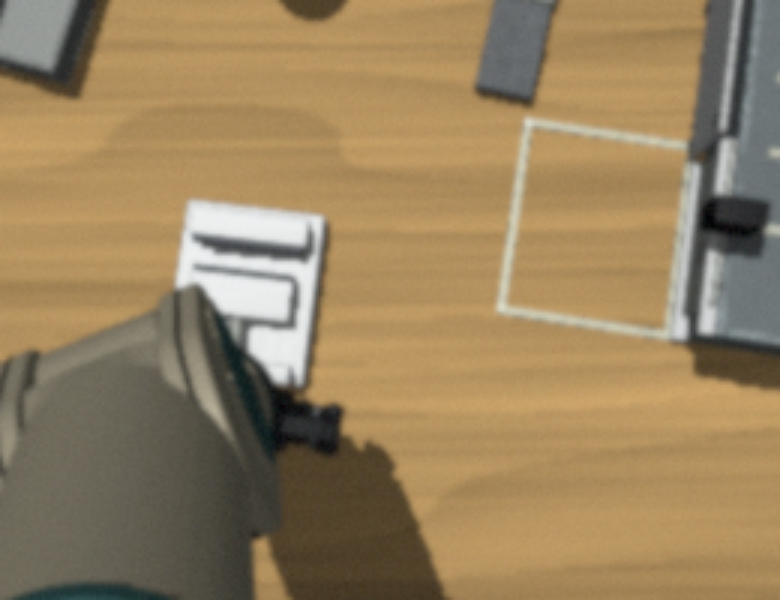

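>>> send_rows(rows=[[0.647, 0.007, 0.006, 0.005, -0.022], [0.647, 0.007, 0.006, 0.015, 0], [0.647, 0, 0, 0.015, 0], [0.647, 0, 0, 0.01, 0], [0.647, 0, 0, 0.0, 0]])

```text
clock: 3.15
eef_pos: [443.7, 167.1, 29.8]
tool_rot: [3.122, 0.012, 3.014]
force: [-0.1, 0.2, 0.7]
width: 69.8
```

Run:
```python
from h import *
go(443.4,159.2,5,3.0)
w=get_image("wrist");cv2.imwrite("pics/w3.png",w["image"])
```

```text
clock 3.15 pos [443.7 167.1  29.8] rpy [3.122 0.012 3.014] w 69.8 F [-0.1  0.2  0.7]
roll 0.014 tool d now-frame [-0.7 -7.9 24.8] after-roll frame [-0.8 -7.9 24.8]
```

View pics/w3.png

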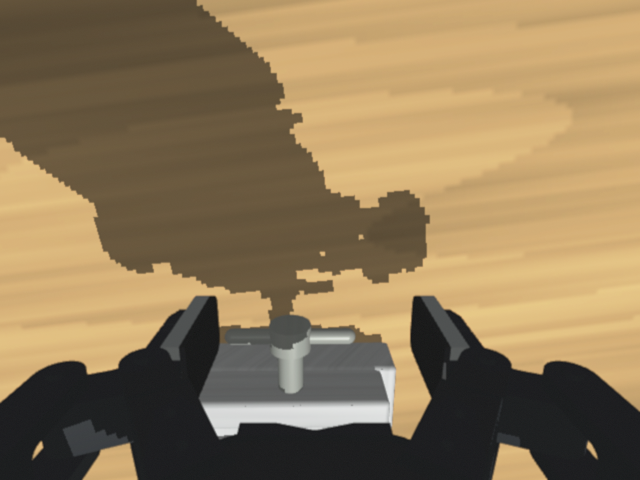

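>>> send_rows(rows=[[0.647, 0, -0.006, 0.0, 0.012], [0.647, 0, 0, 0, 0], [0.647, 0, 0, 0, 0]])

```text
clock: 3.45
eef_pos: [443.3, 165.3, 32.4]
tool_rot: [3.117, 0.015, 3.007]
force: [-1.0, 0.5, 0.5]
width: 70.4
```

Run:
```python
from h import *
go(443.4,159.2,5,3.0)
```

```text
clock 3.45 pos [443.3 165.3  32.4] rpy [3.117 0.015 3.007] w 70.4 F [-1.   0.5  0.5]
roll 0.007 tool d now-frame [-0.9 -6.1 27.4] after-roll frame [-1.  -6.  27.4]
```

>>> send_rows(rows=[[0.647, 0, -0.006, 0.005, 0.004], [0.647, 0, -0.004, 0.01, 0], [0.647, 0, 0, 0.01, 0], [0.647, 0, 0, 0.005, 0], [0.647, 0, 0, 0, 0]])

```text
clock: 3.87
eef_pos: [444.8, 159.7, 5.8]
tool_rot: [3.114, 0.022, 3.007]
force: [-0.8, 0.0, 0.1]
width: 70.6
```

Run:
```python
from h import *
go(443.4,159.2,5,3.0)
```

```text
clock 3.8667 pos [444.8 159.7   5.8] rpy [3.114 0.022 3.007] w 70.6 F [-0.8  0.   0.1]
roll 0.007 tool d now-frame [ 1.3 -0.7  0.8] after-roll frame [ 1.3 -0.7  0.8]
```

>>> send_rows(rows=[[0.647, -0.008, 0, 0, 0], [0.647, -0.008, 0, 0, 0.004], [0.647, -0.008, 0, 0, 0.003], [0.647, -0.008, 0, 0, 0], [0.647, -0.008, 0, 0, 0], [0.647, 0, 0, 0, 0]])

```text
clock: 4.37
eef_pos: [486.0, 154.7, 8.0]
tool_rot: [3.115, 0.019, 3.002]
force: [-0.3, -1.2, 0.3]
width: 70.5
```

Run:
```python
from h import *
go(443.4,159.2,5,3.0)
w=get_image("wrist");cv2.imwrite("pics/w4.png",w["image"])
p=get_image("top");vise(p)
```

```text
clock 4.3667 pos [486.  154.7   8. ] rpy [3.115 0.019 3.002] w 70.5 F [-0.3 -1.2  0.3]
roll 0.002 tool d now-frame [42.8 -1.5  3. ] after-roll frame [42.8 -1.5  3. ]
vise 0.62 [561.5 141.3] [90.2 88.1] yaw 1.414 err in hood frame -45.4 220.2 dyaw 1.585
```

View pics/w4.png

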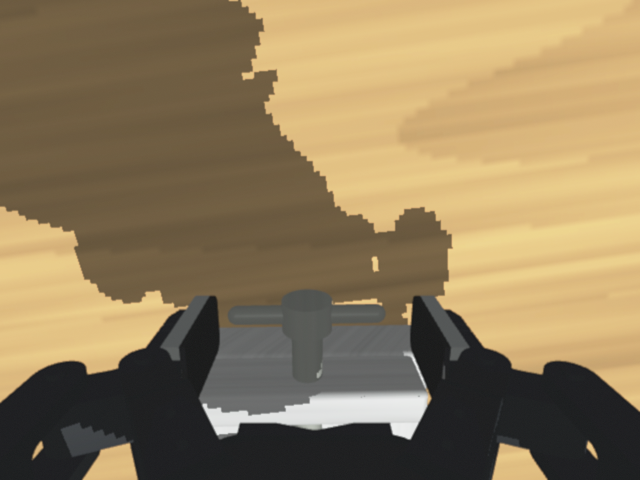

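>>> send_rows(rows=[[0.647, -0.007, 0, 0, 0.01], [0.647, -0.008, 0, 0.001, 0.01], [0.647, -0.008, 0, 0.001, 0.01], [0.647, -0.008, 0, 0, 0], [0.647, -0.008, 0, 0, 0], [0.647, -0.007, 0, 0, 0], [0.647, -0.005, 0, 0, 0], [0.647, -0.002, 0, 0, 0], [0.647, 0, 0, 0, 0]])

```text
clock: 5.27
eef_pos: [526.2, 148.7, 6.5]
tool_rot: [3.122, -0.004, 2.976]
force: [-1.7, -0.1, 0.0]
width: 69.9
```

Run:
```python
from h import *
go(443.4,159.2,5,2.97)
print(tohood(read_state()["eef_pos"]))
p=get_image("top");vise(p)
```

```text
clock 5.2667 pos [526.2 148.7   6.5] rpy [ 3.122 -0.004  2.976] w 69.9 F [-1.7 -0.1  0. ]
roll 0.006 tool d now-frame [83.4 -3.2  1.5] after-roll frame [83.4 -3.8  1.5]
[-131.46305701  346.43793567]
vise 0.72 [619.7 130.9] [90.  52.4] yaw 1.397 err in hood frame 13.7 219.9 dyaw 1.568
```

>>> send_rows(rows=[[0.647, -0.006, 0, 0, 0], [0.647, -0.007, 0, 0, 0.003], [0.647, -0.005, 0, 0, 0], [0.647, -0.003, 0, 0, 0], [0.647, 0, 0, 0, 0]])

```text
clock: 5.78
eef_pos: [541.2, 145.9, 6.3]
tool_rot: [3.126, -0.014, 2.976]
force: [-1.3, -0.5, 1.0]
width: 70.1
```

Run:
```python
from h import *
go(443.4,159.2,5,2.97)
print(tohood(read_state()["eef_pos"]))
p=get_image("top");vise(p)
```

```text
clock 5.7833 pos [541.2 145.9   6.3] rpy [ 3.126 -0.014  2.976] w 70.1 F [-1.3 -0.5  1. ]
roll 0.006 tool d now-frame [98.7 -3.   1.3] after-roll frame [98.6 -3.6  1.3]
[-116.21917681  346.280035  ]
vise 0.8 [642.  126.5] [89.9 40.6] yaw 1.346 err in hood frame 36.4 219.3 dyaw 1.517
```

>>> send_rows(rows=[[0.647, 0.008, 0, 0, 0], [0.647, 0.01, 0, 0, 0], [0.647, 0.01, 0, -0.005, 0], [0.647, 0.0, 0, -0.03, 0], [0.647, 0, 0, -0.035, 0], [0.647, 0, 0, -0.035, 0], [0.647, 0, 0, -0.02, 0.1], [0.647, 0, 0, 0, 0.12], [0.647, 0, 0, 0, 0.12], [0.647, 0, 0, 0, 0.12], [0.647, 0, 0, 0, 0.12], [0.647, 0, 0, 0, 0.12]])

```text
clock: 6.88
eef_pos: [507.9, 149.5, 141.3]
tool_rot: [3.133, -0.012, 2.254]
force: [1.0, 0.2, -1.0]
width: 70.4
```

>>> send_rows(rows=[[0.647, 0, 0, 0, 0.12], [0.647, 0, 0, 0, 0.12], [0.647, 0, 0, 0, 0.12], [0.647, 0, 0, 0, 0.12], [0.647, 0, 0, 0, 0.12], [0.647, 0, 0, 0, 0.12], [0.647, 0, 0, 0, 0.06], [0.647, 0, 0, 0, 0]])

```text
clock: 7.55
eef_pos: [501.9, 150.4, 145.4]
tool_rot: [3.136, -0.013, 1.437]
force: [-0.0, -0.1, 0.9]
width: 70.2
```

Run:
```python
from h import *
go(620.6,205,5,1.4)
p=get_image("top");vise(p);cv2.imwrite("pics/top5.png",p["image"])
```

```text
clock 7.55 pos [501.9 150.4 145.4] rpy [ 3.136 -0.013  1.437] w 70.2 F [-0.  -0.1  0.9]
roll 0.037 tool d now-frame [ 69.9 110.3 140.4] after-roll frame [ 73.9 107.7 140.4]
vise 0.66 [606.2 133.1] [ 90.1 110.5] yaw -0.159 err in hood frame -0.0 219.7 dyaw 0.012
```

View pics/top5.png

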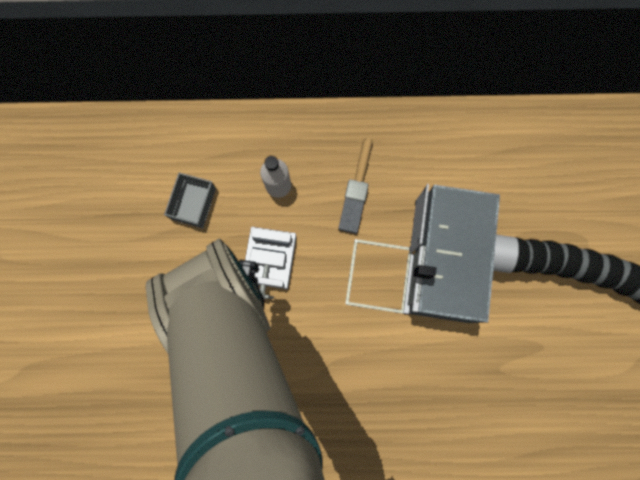

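>>> send_rows(rows=[[0.647, 0.02, 0.015, 0, 0.037], [0.647, 0.022, 0.02, 0, 0], [0.647, 0.022, 0.02, 0, 0], [0.647, 0.01, 0.02, 0.0, 0], [0.647, 0, 0.02, 0.01, 0], [0.647, 0, 0.008, 0.02, 0], [0.647, 0, 0, 0.02, 0], [0.647, 0, 0, 0.015, 0], [0.647, 0, 0, 0, 0]])

```text
clock: 8.4
eef_pos: [619.1, 210.8, 80.8]
tool_rot: [3.133, -0.016, 1.419]
force: [-0.6, -0.6, 0.0]
width: 70.2
```

Run:
```python
from h import *
go(618.6,205.4,5,1.4)
```

```text
clock 8.4 pos [619.1 210.8  80.8] rpy [ 3.133 -0.016  1.419] w 70.2 F [-0.6 -0.6  0. ]
roll 0.019 tool d now-frame [-5.4  0.3 75.8] after-roll frame [-5.4  0.4 75.8]
```

>>> send_rows(rows=[[0.647, -0.004, 0, 0.015, 0.02], [0.647, 0, 0, 0.02, 0], [0.647, 0, 0, 0.02, 0], [0.647, 0, 0, 0.012, 0], [0.647, 0, 0, 0.004, 0], [0.647, 0, 0, 0.0, 0]])

```text
clock: 8.9
eef_pos: [620.2, 208.5, 10.8]
tool_rot: [3.13, -0.019, 1.404]
force: [-0.4, -0.5, 0.1]
width: 70.5
```

Run:
```python
from h import *
go(618.6,205.4,5,1.4)
print(tohood(read_state()["eef_pos"]))
w=get_image("wrist");cv2.imwrite("pics/w6.png",w["image"])
```

```text
clock 8.9 pos [620.2 208.5  10.8] rpy [ 3.13  -0.019  1.404] w 70.5 F [-0.4 -0.5  0.1]
roll 0.004 tool d now-frame [-3.3 -1.1  5.8] after-roll frame [-3.3 -1.1  5.8]
[-49.02079376 421.3870567 ]
```

View pics/w6.png

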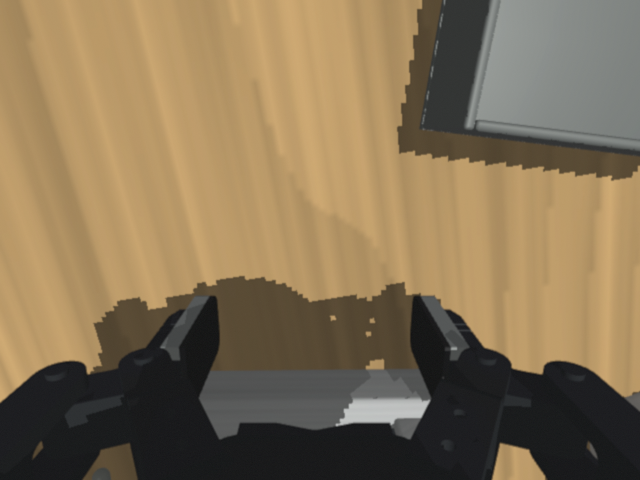

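>>> send_rows(rows=[[0.647, -0.008, 0, 0.003, 0], [0.647, -0.009, 0, 0.002, 0], [0.647, -0.009, 0, 0, 0], [0.647, -0.009, 0, 0, 0], [0.647, -0.009, 0, 0, 0], [0.647, -0.009, 0, 0, 0], [0.647, -0.009, 0, 0, 0], [0.647, -0.009, 0, 0, 0], [0.647, 0, 0, 0, 0]])

```text
clock: 9.7
eef_pos: [611.2, 136.7, 9.4]
tool_rot: [3.122, -0.03, 1.406]
force: [-0.3, 0.1, -0.5]
width: 70.4
```

Run:
```python
from h import *
go(618.6,205.4,5,1.4)
print(tohood(read_state()["eef_pos"]))
p=get_image("top");vise(p);cv2.imwrite("pics/top7.png",p["image"])
```

```text
clock 9.7 pos [611.2 136.7   9.4] rpy [ 3.122 -0.03   1.406] w 70.4 F [-0.3  0.1 -0.5]
roll 0.006 tool d now-frame [69.  -3.9  4.4] after-roll frame [69.  -4.4  4.4]
[-45.69124339 349.11748454]
vise 0.94 [624.9  59.1] [52.1 51.5] yaw 1.406 err in hood frame 31.0 150.0 dyaw 1.577
```

View pics/top7.png

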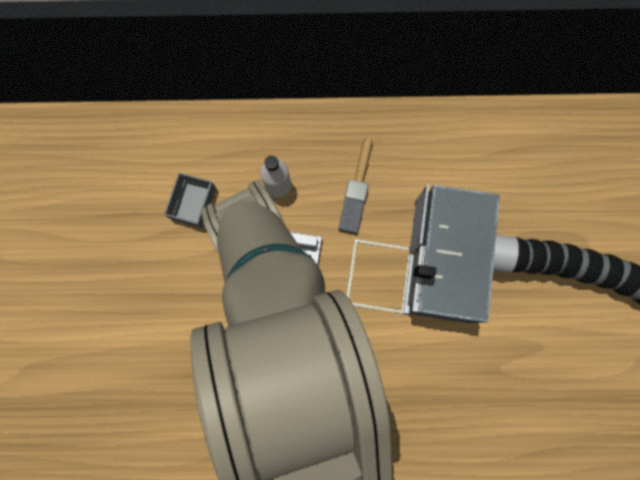

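>>> send_rows(rows=[[0.647, -0.008, -0.001, 0.002, 0], [0.647, -0.009, -0.001, 0.001, 0], [0.647, -0.009, -0.001, 0.001, 0], [0.647, -0.009, -0.001, 0, 0], [0.647, -0.009, 0, 0, 0], [0.647, -0.009, 0, 0, 0], [0.647, -0.009, 0, 0, 0], [0.647, -0.009, 0, 0, 0], [0.647, -0.009, 0, 0, 0.003], [0.647, -0.009, 0, 0, 0.003], [0.647, -0.009, 0, 0, 0], [0.647, 0, 0, 0, 0]])

```text
clock: 10.8
eef_pos: [601.6, 63.3, 7.6]
tool_rot: [3.1, -0.066, 1.421]
force: [0.4, -0.1, -0.2]
width: 70.2
```

Run:
```python
from h import *
go(618.6,205.4,5,1.4)
print(tohood(read_state()["eef_pos"]))
p=get_image("top");vise(p);cv2.imwrite("pics/top8.png",p["image"])
p=get_image("scene");vise(p);cv2.imwrite("pics/scene8.png",p["image"])
```

```text
clock 10.8 pos [601.6  63.3   7.6] rpy [ 3.1   -0.066  1.421] w 70.2 F [ 0.4 -0.1 -0.2]
roll 0.021 tool d now-frame [143.   -4.3   2.6] after-roll frame [142.9  -7.4   2.6]
[-42.65380532 275.15919752]Traceback (most recent call last):
  File "<stdin>", line 4, in <module>
  File "h.py", line 30, in vise
    o=outline_of(p,"vise")[0];P2,_,_=pts(p,o["mask"]);m=(P2[:,2]>15)&(P2[:,2]<28)
      ~~~~~~~~~~~~~~~~~~~~^^^
IndexError: list index out of range
```

Run:
```python
from h import *
p=get_image("scene");cv2.imwrite("pics/scene8.png",p["image"])
r=outline_of(p,"vise");print([(x["score"],x["box"]) for x in r])
vise(p)
w=get_image("wrist");cv2.imwrite("pics/w8.png",w["image"])
```

```text
[(0.64, [277.2, 207.5, 337.3, 272.6])]
vise 0.64 [594.1  10.5] [ 96.7 107.9] yaw -0.147 err in hood frame 8.9 96.9 dyaw 0.024
```

View pics/scene8.png

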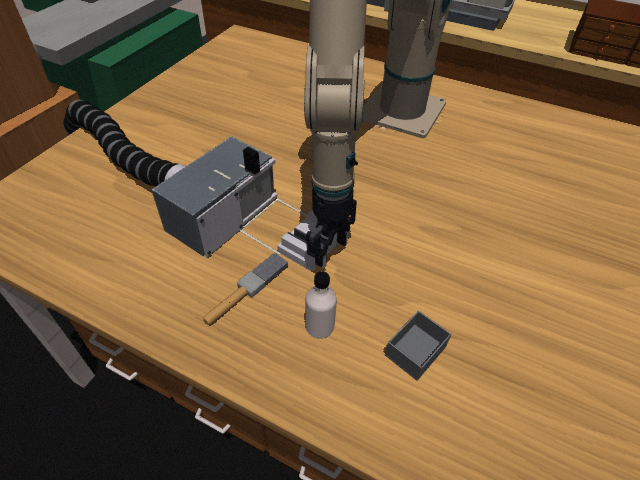

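View pics/w8.png

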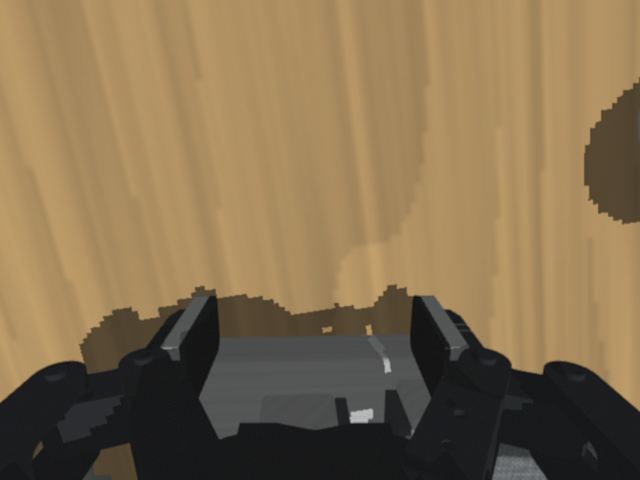

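>>> send_rows(rows=[[0.647, -0.007, -0.003, 0.001, 0.01], [0.647, -0.008, -0.004, 0.001, 0.01], [0.647, -0.008, -0.004, 0, 0], [0.647, -0.008, -0.004, 0, 0], [0.647, 0, 0, 0, 0]])

```text
clock: 11.52
eef_pos: [589.9, 46.1, 5.5]
tool_rot: [3.084, -0.082, 1.411]
force: [1.5, -0.6, -0.6]
width: 70.2
```

Run:
```python
from h import *
go(618.6,205.4,5,1.4)
print(tohood(read_state()["eef_pos"]))
p=get_image("scene");cv2.imwrite("pics/scene9.png",cv2.resize(p["image"][160:300,200:400],None,fx=4,fy=4))
o=outline_of(p,"vise")[0];P,u,v=pts(p,o["mask"])
h=np.array([tohood(x) for x in P])
for a,b in((16,27),(38,50)):
  m=(P[:,2]>a)&(P[:,2]<b);print(a,m.sum(),np.percentile(h[m],[0.5,2,5,50,95,98,99.5],axis=0).round(1).T)
vise(p)
b=outline_of(p,"brush")[0];P,u,v=pts(p,b["mask"]);m=P[:,2]>6;h=np.array([tohood(x) for x in P[m]]);print(np.percentile(h,[0.5,2,5],axis=0).round(1).T)
```

```text
clock 11.5167 pos [589.9  46.1   5.5] rpy [ 3.084 -0.082  1.411] w 70.2 F [ 1.5 -0.6 -0.6]
roll 0.011 tool d now-frame [161.8   3.1   0.5] after-roll frame [161.8   1.2   0.5]
[-51.26391581 256.25395393]
16 354 [[-95.6 -94.8 -92.9  -2.5   4.5   5.1   5.7]
 [155.1 156.2 157.7 201.8 243.4 243.8 244.4]]
38 462 [[-99.8 -95.1 -93.7 -17.4  -1.5  -0.8  -0.4]
 [163.2 164.3 166.4 184.6 219.5 224.4 234.8]]
vise 0.84 [585.9 -10.6] [ 90.1 103. ] yaw -0.177 err in hood frame 4.4 74.7 dyaw -0.006
[[ 29.9  33.4  38.3]
 [174.6 177.3 179.3]]
```

View pics/scene9.png

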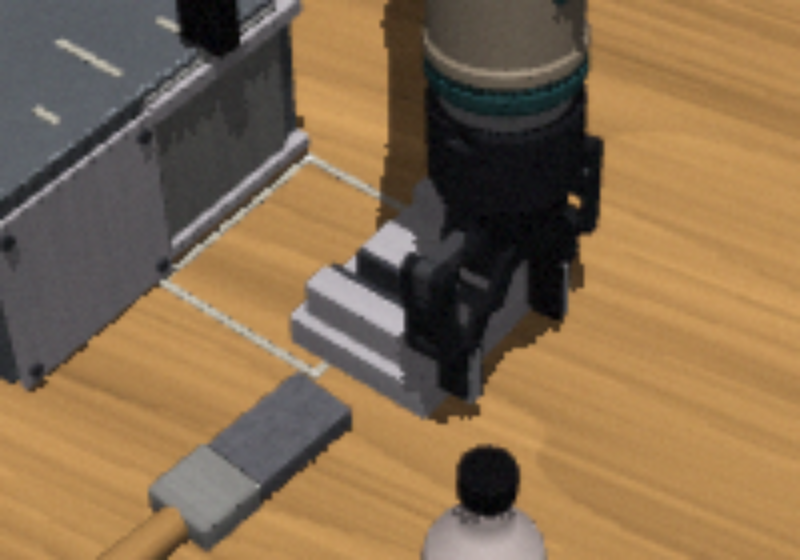

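>>> send_rows(rows=[[0.647, -0.008, -0.001, 0, 0.004], [0.647, -0.009, -0.001, 0, 0.004], [0.647, -0.009, -0.001, 0, 0], [0.647, -0.009, -0.001, 0, 0], [0.647, -0.009, -0.001, 0, 0], [0.647, -0.008, -0.001, 0, 0], [0.647, 0, 0, 0, 0]])

```text
clock: 12.3
eef_pos: [584.1, 14.2, 4.9]
tool_rot: [3.068, -0.107, 1.42]
force: [0.0, -0.9, -0.3]
width: 70.3
```

```bash
cat >> h.py <<'E'
def chk():
    s=read_state();print("clock",s["clock"],"tcp",s["eef_pos"].round(1),"hood",tohood(s["eef_pos"]).round(1),s["tool_rot"].round(3),"F",s["force"].round(1))
    p=get_image("scene");vise(p)
    o=outline_of(p,"vise")[0];P,u,v=pts(p,o["mask"]);h=np.array([tohood(x) for x in P])
    m=(P[:,2]>16)&(P[:,2]<27);print(m.sum(),np.percentile(h[m],[0.5,2,98,99.5],axis=0).round(1).T)
    return p
E
python3 - <<'E'
from h import *
p=chk()
E
```

```text
clock 12.3 tcp [584.1  14.2   4.9] hood [-51.5 223.8] [ 3.068 -0.107  1.42 ] F [ 0.  -0.9 -0.3]
vise 0.97 [579.7 -43.3] [ 89.8 104.4] yaw -0.154 err in hood frame 4.0 41.4 dyaw 0.017
371 [[-96.8 -94.6   5.3   5.9]
 [121.5 122.3 211.3 211.8]]
```

>>> send_rows(rows=[[0.647, -0.009, -0.001, 0, 0.005], [0.647, -0.01, -0.001, 0, 0.005], [0.647, -0.01, -0.001, 0, 0.005], [0.647, -0.009, -0.001, 0, 0], [0.647, -0.007, -0.001, 0, 0], [0.647, 0, 0, 0, 0]])

```text
clock: 12.95
eef_pos: [580.4, -12.1, 4.0]
tool_rot: [3.054, -0.129, 1.421]
force: [-0.5, -0.1, 1.0]
width: 70.2
```

Run:
```python
from h import *
p=chk()
```

```text
clock 12.95 tcp [580.4 -12.1   4. ] hood [-50.7 197.2] [ 3.054 -0.129  1.421] F [-0.5 -0.1  1. ]
vise 0.94 [574.7 -68.7] [ 94.1 108.3] yaw -0.131 err in hood frame 3.3 15.5 dyaw 0.04
370 [[-95.5 -94.6   6.1   6.8]
 [ 93.9  95.5 184.6 185.1]]
```

>>> send_rows(rows=[[0.647, -0.008, -0.001, 0, 0.01], [0.647, -0.009, -0.001, 0, 0.01], [0.647, -0.007, -0.001, 0, 0.005], [0.647, 0, 0, 0, 0]])

```text
clock: 13.43
eef_pos: [578.9, -25.7, 3.0]
tool_rot: [3.047, -0.142, 1.405]
force: [0.5, -1.2, 0.6]
width: 70.3
```

Run:
```python
from h import *
p=chk();cv2.imwrite("pics/scene10.png",cv2.resize(p["image"][140:300,160:360],None,fx=4,fy=4)[:600])
```

```text
clock 13.4333 tcp [578.9 -25.7   3. ] hood [-49.8 183.6] [ 3.047 -0.142  1.405] F [ 0.5 -1.2  0.6]
vise 0.89 [575.3 -82.8] [ 93.4 102.8] yaw -0.2 err in hood frame 6.3 1.7 dyaw -0.029
354 [[-94.2 -92.7   5.9   6.6]
 [ 81.7  83.3 169.9 170.7]]
```

View pics/scene10.png

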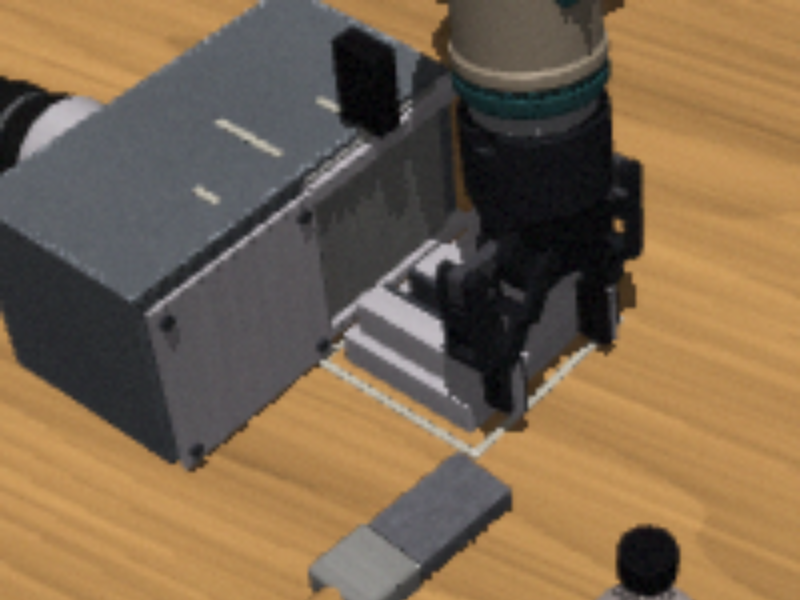

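>>> send_rows(rows=[[0.647, 0.008, 0, 0, 0], [0.647, 0.012, 0, 0, 0], [0.647, 0.015, 0, 0, 0], [0.647, 0.015, 0, -0.01, 0], [0.647, 0, 0, -0.03, 0], [0.647, 0, 0, -0.035, 0], [0.647, 0, 0, -0.035, 0], [0.647, 0, 0, -0.035, 0], [0.647, 0, 0, -0.035, 0], [0.647, 0, 0, 0, 0]])

```text
clock: 14.42
eef_pos: [563.1, 14.0, 195.5]
tool_rot: [3.058, -0.137, 1.415]
force: [-0.2, 0.9, -0.5]
width: 70.2
```

Run:
```python
from h import *
p=chk()
p=get_image("top");cv2.imwrite("pics/top11.png",p["image"]);vise(p)
```

```text
clock 14.4167 tcp [563.1  14.  195.5] hood [-72.2 220. ] [ 3.058 -0.137  1.415] F [-0.2  0.9 -0.5]
vise 0.93 [561.4 -81.6] [ 90.4 129.5] yaw -0.157 err in hood frame -7.6 0.5 dyaw 0.014
598 [[-101.6  -97.4    5.9    6.2]
 [  80.7   83.3  170.1  170.6]]Traceback (most recent call last):
  File "<stdin>", line 3, in <module>
  File "h.py", line 30, in vise
    o=outline_of(p,"vise")[0];P2,_,_=pts(p,o["mask"]);m=(P2[:,2]>15)&(P2[:,2]<28)
      ~~~~~~~~~~~~~~~~~~~~^^^
IndexError: list index out of range
```

View pics/top11.png

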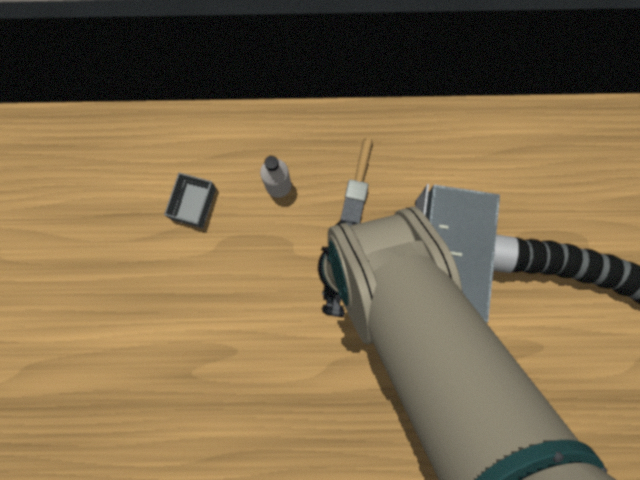

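```bash
cat >> h.py <<'E'
from scipy.spatial.transform import Rotation as Ro
def go3(hx,hy,z):
    s=read_state();e=s["eef_pos"];Rm=Ro.from_euler("xyz",s["tool_rot"]).as_matrix()
    T=np.r_[H0+hx*ex+hy*ey,z]
    print("clock",round(s["clock"],2),"hood tcp",tohood(e).round(1),"z",e[2].round(1),"rpy",s["tool_rot"].round(3),"w",round(s["width"],1),"F",s["force"].round(1),"tool z in hood",np.round([Rm[:2,2]@ex,Rm[:2,2]@ey],3))
    print("tool delta",(Rm.T@(T-e)).round(1),"| unit hood x:",(Rm.T@np.r_[ex,0]).round(3),"| up:",(Rm.T@[0,0,1]).round(3), "| roll to 1.4:",round(s["tool_rot"][2]-1.4,3))
E
python3 - <<'E'
from h import *
go3(-48.5,66,205)
E
```

```text
clock 14.67 hood tcp [-76.2 218.6] z 187.3 rpy [ 3.071 -0.136  1.413] w 70.3 F [ 0.4 -0.1 -1. ] tool z in hood [0.068 0.136]
tool delta [-149.1   28.3  -36.3] | unit hood x: [-0.013  0.998  0.068] | up: [ 0.135  0.07  -0.988] | roll to 1.4: 0.013
```

>>> send_rows(rows=[[0.647, 0, 0, -0.02, 0.013], [0.647, -0.015, 0.004, -0.015, 0], [0.647, -0.02, 0.004, -0.004, 0], [0.647, -0.02, 0.004, 0, 0], [0.647, -0.02, 0.004, 0, 0], [0.647, -0.02, 0.004, 0, 0], [0.647, -0.02, 0.004, 0, 0], [0.647, -0.012, 0.002, 0, 0], [0.647, 0, 0, 0, 0]])

```text
clock: 15.42
eef_pos: [552.4, -119.3, 195.4]
tool_rot: [3.103, -0.14, 1.406]
force: [-0.1, -0.7, -0.1]
width: 70.3
```

Run:
```python
from h import *
go3(-48.5,66,205)
```

```text
clock 15.42 hood tcp [-60.   86.9] z 195.4 rpy [ 3.103 -0.14   1.406] w 70.3 F [-0.1 -0.7 -0.1] tool z in hood [0.038 0.139]
tool delta [-19.4  11.9 -12. ] | unit hood x: [-0.006  0.999  0.038] | up: [ 0.139  0.038 -0.99 ] | roll to 1.4: 0.006
```

>>> send_rows(rows=[[0.647, -0.006, 0.004, -0.006, 0.006], [0.647, -0.008, 0.005, -0.005, 0], [0.647, -0.005, 0.003, 0, 0], [0.647, 0, 0, 0, 0], [0.647, 0, 0, 0, 0]])

```text
clock: 15.83
eef_pos: [561.0, -138.8, 203.3]
tool_rot: [3.108, -0.143, 1.403]
force: [0.1, 0.6, -0.7]
width: 70.3
```

Run:
```python
from h import *
go3(-48.5,66,138)
w=get_image("wrist");cv2.imwrite("pics/w12.png",w["image"])
p=get_image("scene");cv2.imwrite("pics/scene12.png",cv2.resize(p["image"][80:240,160:360],None,fx=3.5,fy=3.5))
```

```text
clock 15.83 hood tcp [-48.2  69.1] z 203.3 rpy [ 3.108 -0.143  1.403] w 70.3 F [ 0.1  0.6 -0.7] tool z in hood [0.033 0.143]
tool delta [-12.3  -2.4  64.2] | unit hood x: [-0.003  0.999  0.033] | up: [ 0.143  0.033 -0.989] | roll to 1.4: 0.003
```

View pics/w12.png

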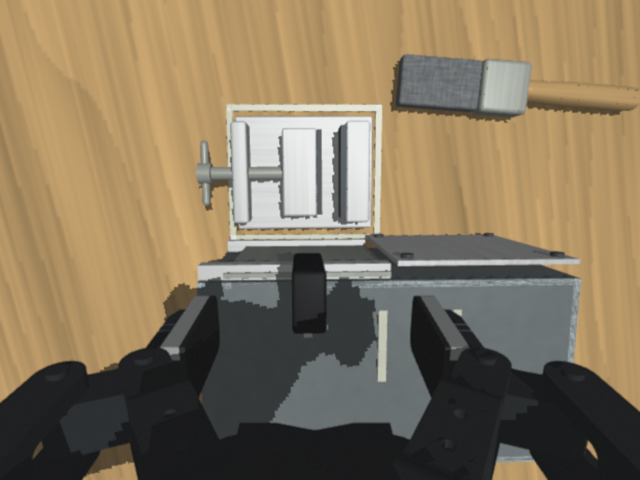

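View pics/scene12.png

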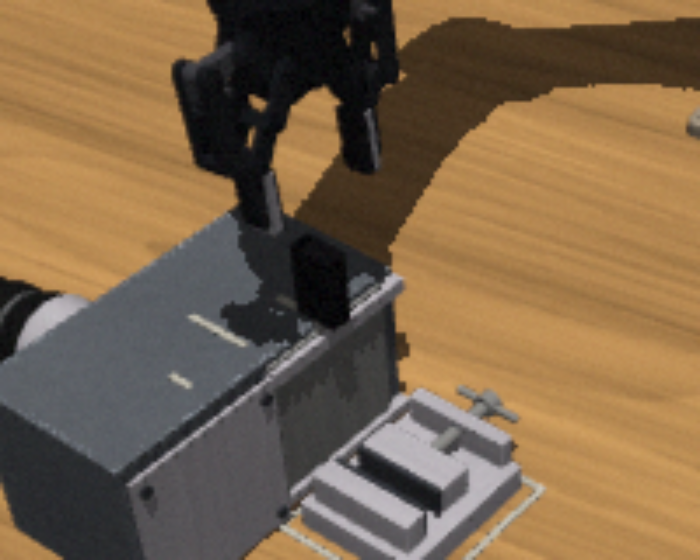

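>>> send_rows(rows=[[0.647, -0.002, 0, 0.01, 0], [0.647, -0.003, -0.001, 0.014, 0], [0.647, -0.003, -0.001, 0.014, 0], [0.647, -0.002, 0, 0.012, 0], [0.647, -0.001, 0, 0.006, 0], [0.647, 0, 0, 0, 0]])

```text
clock: 16.43
eef_pos: [559.9, -138.5, 142.6]
tool_rot: [3.107, -0.143, 1.408]
force: [-0.2, 0.9, -0.5]
width: 70.6
```

Run:
```python
from h import *
go3(-48.5,66,138)
w=get_image("wrist");cv2.imwrite("pics/w13.png",w["image"])
```

```text
clock 16.43 hood tcp [-49.4  69.2] z 142.6 rpy [ 3.107 -0.143  1.408] w 70.6 F [-0.2  0.9 -0.5] tool z in hood [0.033 0.143]
tool delta [-3.9  0.7  4.2] | unit hood x: [-0.008  0.999  0.033] | up: [ 0.143  0.034 -0.989] | roll to 1.4: 0.008
```

View pics/w13.png

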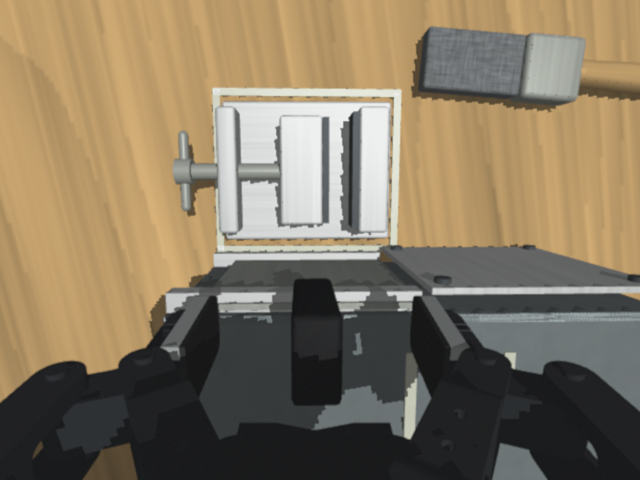

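>>> send_rows(rows=[[0.647, -0.003, 0, 0.004, 0.005], [0, 0, 0, 0, 0], [-0.4, 0, 0, 0, 0], [-1, 0, 0, 0, 0], [-1, 0, 0, 0, 0], [-1, 0, 0, 0, 0], [-1, 0, 0, 0, 0], [-1, 0, 0, 0, 0]])

```text
clock: 17.15
eef_pos: [559.9, -140.7, 140.5]
tool_rot: [3.107, -0.143, 1.403]
force: [2.9, -0.5, -0.6]
width: 15.5
```

Run:
```python
from h import *
go3(-3.5,66,138)
w=get_image("wrist");cv2.imwrite("pics/w14.png",w["image"])
```

```text
clock 17.15 hood tcp [-49.   67.1] z 140.5 rpy [ 3.107 -0.143  1.403] w 15.5 F [ 2.9 -0.5 -0.6] tool z in hood [0.034 0.143]
tool delta [-1.6 45.4  3.9] | unit hood x: [-0.003  0.999  0.034] | up: [ 0.143  0.034 -0.989] | roll to 1.4: 0.003
```

View pics/w14.png

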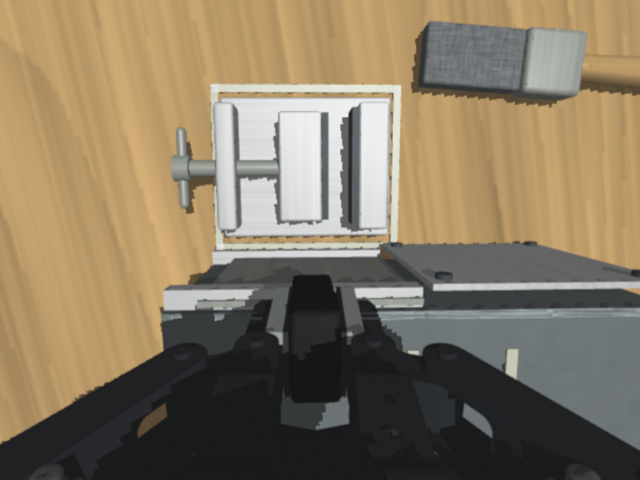

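>>> send_rows(rows=[[-1, 0, 0.006, 0, 0], [-1, 0, 0.008, 0, 0], [-1, 0, 0.008, 0.001, 0], [-1, 0, 0.008, 0, 0], [-1, 0, 0.007, 0, 0], [-1, 0, 0.004, 0, 0]])

```text
clock: 17.7
eef_pos: [594.2, -146.5, 140.5]
tool_rot: [3.128, -0.142, 1.402]
force: [-5.3, 0.8, 5.5]
width: 15.1
```

Run:
```python
from h import *
go3(-4,67,140)
```

```text
clock 17.7 hood tcp [-14.3  67.1] z 140.5 rpy [ 3.128 -0.142  1.402] w 15.1 F [-5.3  0.8  5.5] tool z in hood [0.013 0.141]
tool delta [-0.2 10.3  0.6] | unit hood x: [-0.002  1.     0.013] | up: [ 0.141  0.014 -0.99 ] | roll to 1.4: 0.002
```

>>> send_rows(rows=[[-1, 0, 0.006, 0, 0], [-1, 0, 0.006, 0, 0], [-1, 0, 0.003, 0, 0], [-1, 0, 0.002, 0, 0]])

```text
clock: 18.03
eef_pos: [609.2, -149.1, 140.4]
tool_rot: [3.137, -0.141, 1.401]
force: [-7.6, 1.2, 4.8]
width: 15.1
```

Run:
```python
from h import *
go3(-4.5,67,140)
p=get_image("top")
p2=get_image("scene")
go3(-4.5,67,140)
cv2.imwrite("pics/scene15.png",cv2.resize(p2["image"][80:240,160:360],None,fx=3.5,fy=3.5))
cv2.imwrite("pics/top15.png",p["image"])
```

```text
clock 18.03 hood tcp [ 1.  67.1] z 140.4 rpy [ 3.137 -0.141  1.401] w 15.1 F [-7.6  1.2  4.8] tool z in hood [0.004 0.141]
tool delta [-0.2 -5.5  0.3] | unit hood x: [-0.002  1.     0.004] | up: [ 0.141  0.005 -0.99 ] | roll to 1.4: 0.001
clock 18.13 hood tcp [ 1.2 67.1] z 140.4 rpy [ 3.136 -0.141  1.401] w 15.3 F [-7.   0.4  4.7] tool z in hood [0.005 0.141]
tool delta [-0.2 -5.7  0.3] | unit hood x: [-0.002  1.     0.005] | up: [ 0.141  0.005 -0.99 ] | roll to 1.4: 0.001
```

View pics/scene15.png

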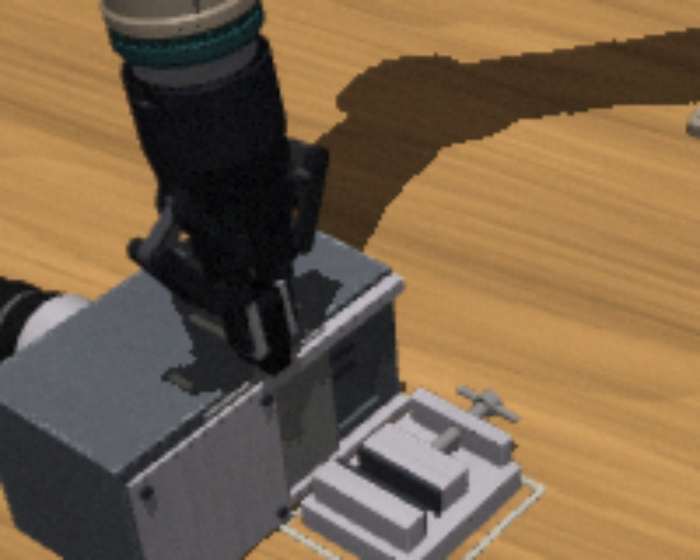

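>>> send_rows(rows=[[-1, 0, -0.005, 0, 0], [-1, 0, 0, 0, 0], [-1, 0, 0, 0, 0]])

```text
clock: 18.38
eef_pos: [603.8, -148.2, 140.3]
tool_rot: [3.139, -0.141, 1.401]
force: [-6.6, 0.9, 3.6]
width: 15.1
```

Run:
```python
from h import *
go3(-4.5,67,140)
```

```text
clock 18.38 hood tcp [-4.5 67.1] z 140.3 rpy [ 3.139 -0.141  1.401] w 15.1 F [-6.6  0.9  3.6] tool z in hood [0.002 0.141]
tool delta [-0.2  0.   0.3] | unit hood x: [-0.002  1.     0.002] | up: [ 0.141  0.002 -0.99 ] | roll to 1.4: 0.001
```

>>> send_rows(rows=[[-1, 0, 0, 0, 0], [-1, 0, 0, 0, 0], [-1, 0, 0, 0, 0], [-1, 0, 0, 0, 0], [-1, 0, 0, 0, 0], [-1, 0, 0, 0, 0]])

```text
clock: 18.88
eef_pos: [603.4, -148.1, 140.3]
tool_rot: [-3.141, -0.141, 1.401]
force: [-7.2, 0.3, 3.7]
width: 15.3
```

Run:
```python
from h import *
go3(-4.5,67,140)
s=read_state();w=get_image("wrist");cv2.imwrite("pics/w16.png",w["image"])
p=chk()
cv2.imwrite("pics/scene16.png",cv2.resize(p["image"][80:240,160:360],None,fx=3.5,fy=3.5))
# handle/mark in scene: project half_mark top & predicted
for hx in(-50,-5,40): print(hx,[((proj(p,np.r_[H0+hx*ex+y*ey,120])-[160,80])*3.5).round() for y in (20,50)])
for hx in(-13,3): print(hx,((proj(p,np.r_[H0+hx*ex+79*ey,125])-[160,80])*3.5).round())
for q in("oil","bin","brush"):
  o=outline_of(p,q)[0];P,_,_=pts(p,o["mask"]);print(q,np.median(P,0).round(),np.round(o["box"]))
```

```text
clock 18.88 hood tcp [-4.9 67.1] z 140.3 rpy [-3.141 -0.141  1.401] w 15.3 F [-7.2  0.3  3.7] tool z in hood [-0.001  0.14 ]
tool delta [-0.2  0.4  0.3] | unit hood x: [-0.001  1.    -0.001] | up: [ 0.14 -0.   -0.99] | roll to 1.4: 0.001
clock 18.9333 tcp [ 603.4 -148.2  140.3] hood [-4.9 67.1] [-3.141 -0.141  1.401] F [-6.7  1.4  3.8]
vise 0.97 [572.1 -83.2] [ 91.  108.4] yaw -0.155 err in hood frame 3.2 0.8 dyaw 0.016
600 [[-100.1  -96.7    5.7    6.7]
 [  81.4   83.5  170.1  170.6]]
-50 [array([271., 294.]), array([308., 313.])]
-5 [array([219., 332.]), array([256., 352.])]
40 [array([164., 372.]), array([201., 393.])]
-13 [301. 359.]
3 [282. 373.]
oil [773. 122.  93.] [306. 273. 336. 336.]
bin [716. 289.  14.] [385. 312. 452. 379.]
brush [743. -44.  19.] [201. 252. 287. 326.]
```

View pics/w16.png

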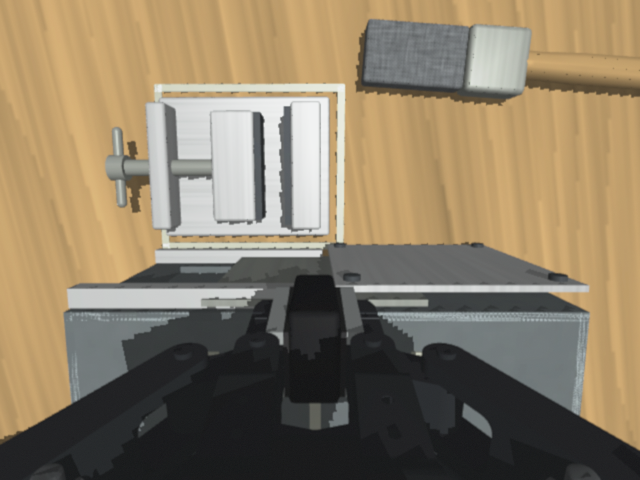

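View pics/scene16.png

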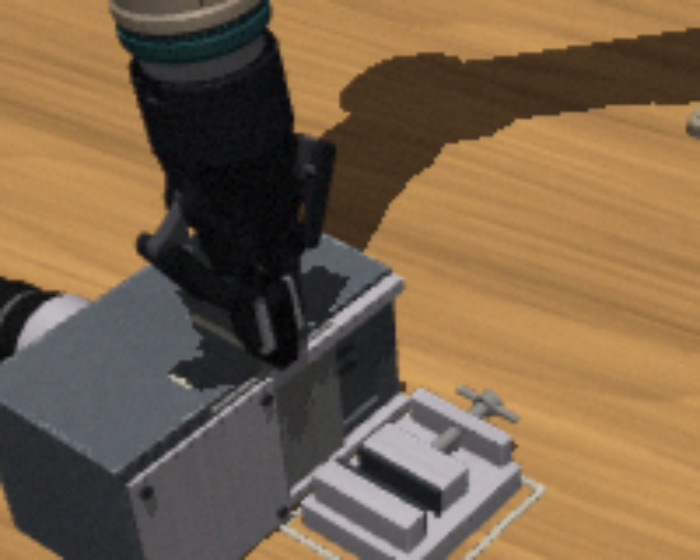

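Run:
```python
from h import *
print(finish_job())
go3(-4.5,67,140)
```

```text
the job is handed in; nothing more can be done
None
the job is handed in; nothing more can be done
```

I pushed the vise into the outline and then slid the shutter to half open. I handed the job in at about 19 s with the gripper still holding the handle there. No verdict was reported.

- **Vise:** I pushed it first along the hood's x by its end face, then along y by its long side. I steered it back once when it drifted up to about 9 mm towards the brush. In the last check its centre was about 1 to 3 mm from the outline's centre and its sides about 0.02 rad off the hood's. The scene picture alone said 3 mm in x, because the outline network also picked up the screw bar. Edge positions put it nearer 1 mm.
- **Shutter:** The shutter stayed shut until the vise was in place. I overshot to about 50 mm, then came back to about 44 to 45 mm by the tool's travel. In the wrist picture the long mark is straight under the handle. The handle pulled back with about 7 N, as expected at half open, and crept only 0.4 mm in half a second of holding.
- **Bystanders:** The oil bottle, bin and brush were within about 1 mm of where they started.
- **Gripper tilt:** The gripper leaned over by about 0.14 rad while pushing the vise. I could not correct that, but the grip on the handle held.
- **Missed detections:** The top camera's network found no vise twice, when the arm covered it. I used the scene camera and the wrist pictures instead.

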